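# Get the slide rack out from behind the stain bottles

## Task

The next smears need a place to dry: first move all three vessels of the stain row (amber bottle, dropper bottle, staining jar) that stand in front of the wooden slide rack onto the steel tray, then lift the rack out and set it lengthways on the middle of the blotting pad, and then put each of the three back upright on the very spot where it stood at the start. Drop and tip nothing, and leave the specimen cups, the little oil bottle and the timer where they are.

Things in the scene. Friction and masses are not known exactly. Their poses are not given: they have to be found in the camera images.
- amber_mid (a point): brown (amber) glass reagent bottle with a black cap and a paper label, loose, about 0.2 kg, 104 mm high: straight round body 47 mm across up to 72 mm, then a shoulder, and a cap 33 mm across from 84 to 104 mm. It stands in the row on the black rubber mat. The point is on its axis half-way up, 52 mm over its foot; z is up along the bottle.
- dropper_mid (a point): slim white squeeze bottle with a pointed nozzle, loose, about 0.1 kg, 110 mm high: straight round body 40 mm across up to 76 mm, then a shoulder, a grey collar 27 mm across from 83 to 94 mm and the nozzle. It stands in the row on the mat. The point is on its axis half-way up, 55 mm over its foot; z is up along the bottle.
- jar_mid (a point): round pale glass staining jar with a white domed lid and knob, loose (the lid is fixed to it), about 0.2 kg, 102 mm high: foot 50 mm across (8 mm high), ribbed body 44 to 48 mm across from 8 to 76 mm, rim and lid 50 mm across from 76 to 87 mm. It stands in the row on the mat. The point is on its axis half-way up, 51 mm over its foot; z is up along the jar.
- rack_mid (a point): slide-drying rack, a loose beech block with twelve slots across its top, 170 mm long (its x axis), 50 mm wide (y), 42 mm high (z), about 0.25 kg. It stands on the 3 mm rubber mat behind the row of three vessels, parallel to the row and about 10 to 18 mm from it; the vessels stand about 90 mm apart (centre to centre), in any order. The point is the centre of the block, 21 mm over its foot.
- tray: fixed stainless tray with a low rim, 270 mm long (its x axis), 120 mm wide (y), on one side of the mat, left or right: floor 3 mm thick, rim 14 mm high and 3 mm thick. Origin: centre of its underside, on the bench. The side area where the three vessels wait, all together, released and upright.
- pad: fixed pad of white blotting paper on a brown card back, 250 mm long (its x axis), 130 mm wide (y), 5 mm thick, flat, on the other side of the mat from the tray. Origin: centre of its underside, on the bench. The rack goes in its middle, rack and pad lengthways alike.
- cup_a_mid (a point): white specimen cup with a red lid, 46 mm across, 58 mm high, loose, on the mat beyond one end of the rack, at its far side; not to be moved. The point is its centre, half-way up.
- cup_b_mid (a point): a second, like specimen cup, loose, on the bench beyond and to the left of the mat; not to be moved. The point is its centre, half-way up.
- oil_mid (a point): little amber immersion-oil bottle with a black cap, 28 mm across, 57 mm high, loose, on the mat beyond the other end of the rack; not to be moved. The point is its centre, half-way up.
- timer_mid (a point): flat white bench timer, 62 x 70 x 16 mm, loose, on the bench on the robot's side of the row; not to be moved. The point is its centre, half-way up.
Things that resemble listed ones, but are neither listed nor needed, are in the scene too. Leave any yellow look-alike of the part that bears amber_mid alone.

How it is judged:
By the outcome, as a careful person would: the job done as asked, in the order asked, and still so for the second after the job is handed in, with the robot touching nothing.
It also fails if it takes over 147 s, if anything falls off the work surface, if the arm or the gripper's body presses on something with over 40 N, if the wrist force passes 120 N, or if a joint passes its speed limit or range.

## Robot

A 7-joint arm with a two-finger parallel gripper is mounted at the origin on the work surface. World frame = base frame: x ahead of the robot, y to its left, z up, the work surface at z = 0. Lengths are in m, angles in degrees, forces in N, time in s.
With the tool pointing down it reaches from about 0.4 to 0.875 m from the base axis. Payload 6.5 kg.
Tool frame: the origin (TCP) lies at the very end of the fingers, on their centre line; the grasp point (between the pads) lies 19 mm behind it; z points along the fingers, y is the line along which they close (so a half turn about z gives the same grasp; the last joint's range is limited). The gripper opens to 85 mm and grips with 20 to 120 N. Pads are 22 mm wide; open, the fingers measure 114 mm over their backs; the gripper's body (76 mm by 85 mm) begins 54 mm behind the grasp point. The pads swing forward as they close: fully open they stand 13 mm farther back than shut.
Start: joints at [-68.595, 30.733, -0.252, 88.115, 0.149, 61.152, -4.079], TCP at [0.277, 0.588, 0.231] pointing down, gripper open.
Joint ranges: [-154.64, 154.64], [-21.42, 123.67], [-72.66, 72.17], [13.99, 137.28], [-74.86, 254.86], [10.95, 109.41], [-158.01, 158.01]. Speed limits (degrees/s): [136.94, 136.94, 180, 180, 180, 180, 180].

## Interface

Orientations are given as a 3x3 rotation matrix whose columns are the frame's x, y, z axes.
In Python, from station import bot, claw, planner, vision, workorder, monitor gives the robot as it stands. Calls block until the motion is done:
- bot.goto(position, orientation): joint-space move of the TCP to a pose.
- bot.move_l(position, rotation=None, rate=0.15): straight line of the TCP; rotation=None keeps the orientation; rate is the mean speed in m/s.
- bot.set_joints(angles): joint-space move.
- claw.command_gripper(opening, grasp_force=None): opening from 0.0 (shut) to 1.0 (fully open); grasp_force is the grip in N (None keeps the last); returns when the fingers have stopped.
- bot.pause(seconds).
- planner.solve_ik(position, orientation): joint angles nearest the present ones, or None.
- vision.camera(name): name is "scene" or "top" or "wrist"; returns a dict with "color" (384x512x3 uint8, blue, green, red), "fx", "fy", "cx", "cy" (pixels), "origin" and "rotation" of the camera in the world. Camera axes: x right, y down, z forward; pixel columns grow to the right and rows downward; lengths in m; the calibration is good to about 2 mm. A picture is of the moment at which its call begins. There is no depth.
A pose or a line that the arm cannot do raises bot.IKError and nothing moves.
- workorder.sign_off(): hands the job in; it is judged then, once.
Readings, each from a call of its own:
- monitor.current_t(): time.
- monitor.current_joints(): joint angles.
- monitor.current_qd(): joint speeds.
- monitor.current_effort(): joint torques, N m.
- monitor.current_tcp_pos(): TCP position.
- monitor.current_eef_rot(): TCP orientation.
- monitor.current_contact_force(): force on the tool from outside, world axes, zero at the start.
- monitor.current_ft_torque(): the same for the moment, N m.
- monitor.current_opening(): opening from 0.0 (shut) to 1.0 (fully open).
- monitor.current_finger_force(): force on a finger pad.
Only numpy, scipy, OpenCV 4.12 (cv2) and the standard library are available. Lean on these libraries where they do the work, as an engineer would, in place of code of your own. Each camera call takes 0.05 s, during which the arm holds its last target. There are 200 camera calls.

## Working session

There is one attempt and no reset: what is moved stays moved. The work goes in short steps, each a Python script; the robot and the scene stay as the last script left them, time stands still between calls to the robot, and variables do not carry over. Pictures are saved under pics/ and viewed, at most 14 in all, crops included, and the job is handed in when it is done.

```bash
ls; mkdir -p pics; python3 - <<'E'
from station import vision,monitor
import cv2
for n in("scene","top"):
    c=vision.camera(n); cv2.imwrite(f"pics/{n}0.png",cv2.resize(c["color"],(800,600),interpolation=cv2.INTER_CUBIC)); print(n,c["fx"],c["fy"],c["cx"],c["cy"],c["origin"],c["rotation"])
print(monitor.current_t(),monitor.current_eef_rot())
E
```

```text
pics
scene 395.12109758661114 395.12109758661114 244.50766135725456 189.05643855819653 [ 1.19815724 -0.46341492  0.59311752] [[ 0.55339367  0.47706138 -0.68276488]
 [ 0.83259015 -0.29377388  0.46956421]
 [ 0.02343246 -0.82831718 -0.55976921]]
top 362.56037210687776 362.56037210687776 253.29702342977055 193.73281756865921 [0.47782822 0.01171897 1.00946272] [[-0.01989762 -0.99566311  0.09087934]
 [-0.99940512  0.01724638 -0.02986597]
 [ 0.02816911 -0.09141954 -0.99541397]]
0.1 [[-9.04867524e-01  4.25692919e-01 -5.49446373e-04]
 [ 4.25693255e-01  9.04866353e-01 -1.46140786e-03]
 [-1.24935443e-04 -1.55627613e-03 -9.99998781e-01]]
```

View pics/scene0.png

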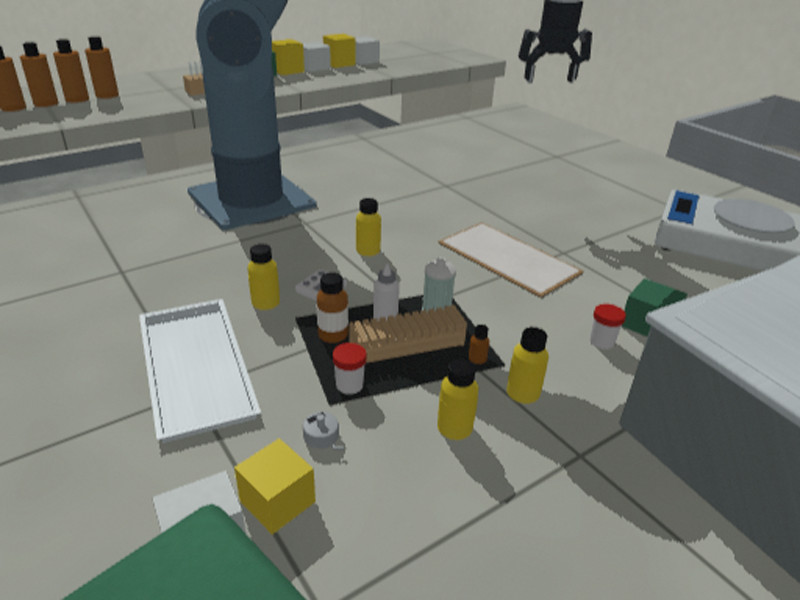

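View pics/top0.png

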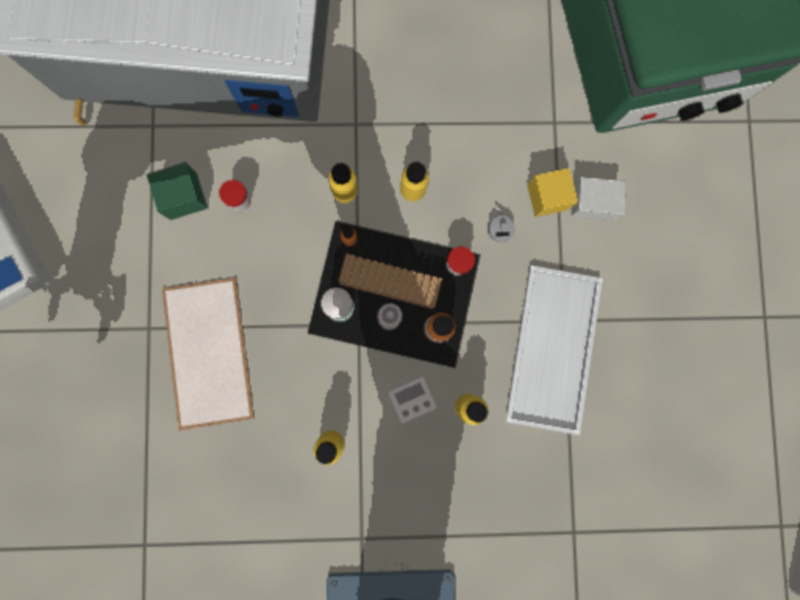

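The top view shows the row as jar (338,304), dropper (390,316) and amber (441,328). The rack is behind it (390,280), with the tray on the right (555,349) and the pad on the left (208,352). The only brown bottle with a label in the row is at (441,328). The four yellow ones at (343,182), (415,181), (474,409) and (328,448) are look-alikes, and the small brown one at (348,236) is the oil bottle. I'll confirm in an enlarged crop and compute rough positions.

```bash
cat > h.py <<'E'
import numpy as np,cv2
from station import bot, claw, planner, vision, workorder, monitor
def ray(c,u,v,z):
    "world point at height z seen at native pixel u,v"
    d=np.array(c["rotation"])@[(u-c["cx"])/c["fx"],(v-c["cy"])/c["fy"],1]; o=np.array(c["origin"])
    return o+d*(z-o[2])/d[2]
def proj(c,p):
    q=np.array(c["rotation"]).T@(np.array(p)-c["origin"]); return np.array([c["cx"]+c["fx"]*q[0]/q[2],c["cy"]+c["fy"]*q[1]/q[2]])
def R(yaw):
    "tool down, closing line (y) at yaw deg in the world"
    a=np.radians(yaw); y=np.array([np.cos(a),np.sin(a),0]); z=np.array([0,0,-1.]); return np.c_[np.cross(y,z),y,z]
E
python3 - <<'E'
from h import *
c=vision.camera("top"); s=.64
for n,u,v,z in [("jar",338,304,.1),("drop",390,316,.1),("amber",441,328,.107),("rackNL",340,278,.045),("rackFL",346,254,.045),("rackFR",442,277,.045),("rackNR",437,307,.045),
 ("tray1",530,266,.014),("tray2",602,278,.014),("tray3",580,433,.014),("tray4",507,422,.014),("pad1",163,287,.005),("pad2",236,277,.005),("pad3",254,417,.005),("pad4",180,429,.005),
 ("oil",348,236,.06),("cupA",461,260,.061),("cupB",233,192,.058),("timer",412,400,.016),("y1",474,410,.104),("y2",327,452,.104),("y3",341,173,.1),("y4",416,172,.1)]:
    print(n,ray(c,u*s,v*s,z)[:2].round(3))
im=c["color"][130:280,190:310]; cv2.imwrite("pics/crop1.png",cv2.resize(c["color"][135:245,190:315],None,fx=6,fy=5.4,interpolation=cv2.INTER_CUBIC) if 0 else cv2.resize(c["color"][135:235,190:315],(750,600),interpolation=cv2.INTER_CUBIC))
for x,y in((.48,0),(.5,-.05)):
  for yw in (0,-90,90,80,-100,-10,170):
    q=planner.solve_ik([x,y,.35],R(yw)); print(x,y,yw,None if q is None else np.round(q,0))
E
```

```text
jar [0.56  0.077]
drop [ 0.54  -0.006]
amber [ 0.518 -0.087]
rackNL [0.61  0.077]
rackFL [0.651 0.067]
rackFR [ 0.609 -0.098]
rackNR [ 0.557 -0.088]
tray1 [ 0.63 -0.26]
tray2 [ 0.607 -0.388]
tray3 [ 0.335 -0.335]
tray4 [ 0.357 -0.208]
pad1 [0.604 0.392]
pad2 [0.62  0.264]
pad3 [0.375 0.232]
pad4 [0.357 0.359]
oil [0.68  0.062]
cupA [ 0.635 -0.129]
cupB [0.759 0.257]
timer [ 0.398 -0.043]
y1 [ 0.388 -0.136]
y2 [0.328 0.097]
y3 [0.776 0.07 ]
y4 [ 0.777 -0.053]
0.48 0 0 [-35.   7.  33. 106.  -4.  68.  -1.]
0.48 0 -90 [-48.   8.  49. 106.  -7.  68. -88.]
0.48 0 90 [-26.   7.  23. 105.  -3.  68.  88.]
0.48 0 80 [-27.   7.  24. 105.  -3.  68.  78.]
0.48 0 -100 [-46.   8.  46. 106.  -6.  68. -98.]
0.48 0 -10 [-36.   7.  34. 106.  -4.  68. -10.]
0.48 0 170 [ 47.  16. -61. 102.  14.  71. 151.]
0.5 -0.05 0 [-31.  10.  37. 103.  -7.  69.   8.]
0.5 -0.05 -90 [-44.  13.  53. 104. -11.  69. -78.]
0.5 -0.05 90 [-24.  10.  28. 103.  -5.  69.  96.]
0.5 -0.05 80 [-25.  10.  29. 103.  -5.  69.  86.]
0.5 -0.05 -100 [-44.  13.  53. 104. -11.  69. -88.]
0.5 -0.05 -10 [-32.  10.  38. 103.  -7.  69.  -2.]
0.5 -0.05 170 [ 50.  19. -61.  99.  17.  72. 155.]
```

View pics/crop1.png

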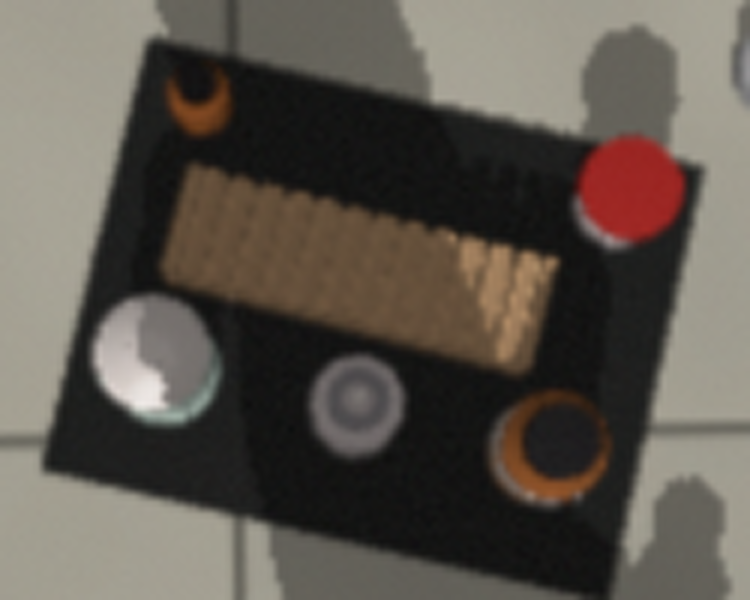

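The crop (native = crop/6 + (190,135)) shows jar lid (155,355), dropper collar (357,402) and amber cap (563,442). The brown bottle with the white label edge and black cap is amber, as described. Next I'll look from the wrist for a refinement.

```bash
python3 - <<'E'
from h import *
bot.goto([.50,-.005,.33],R(75.6))
c=vision.camera("wrist"); np.save("w1.npy",c,allow_pickle=True)
print(monitor.current_t(),c["fx"],c["cx"],c["cy"],c["origin"],c["rotation"],monitor.current_joints())
cv2.imwrite("pics/w1.png",cv2.resize(c["color"],(800,600),interpolation=cv2.INTER_CUBIC))
E
```

```text
2.4917 276.2775224500212 250.7707540975683 188.85187708752446 [0.42490856 0.01526564 0.47212166] [[ 2.46585079e-01  9.23718651e-01  2.93154656e-01]
 [ 9.69121125e-01 -2.35097915e-01 -7.43855854e-02]
 [ 2.08695687e-04  3.02444745e-01 -9.53166896e-01]] [-25.53357782  10.29084404  24.07054299 104.58639559  -4.5742361
  66.08572683  75.7476219 ]
```

View pics/w1.png

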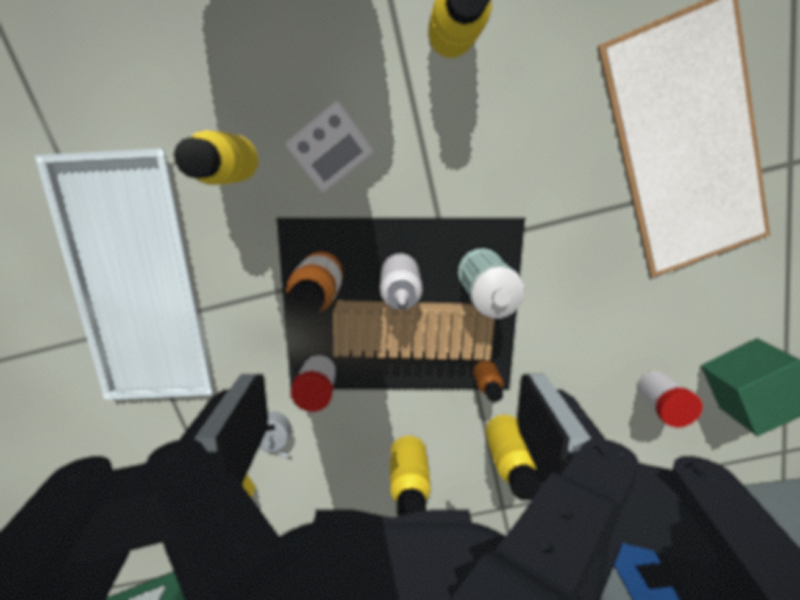

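```bash
python3 - <<'E'
from h import *
c=np.load("w1.npy",allow_pickle=True).item()
cv2.imwrite("pics/w1c.png",cv2.resize(c["color"][135:255,175:335],(800,600),interpolation=cv2.INTER_CUBIC))
E
```

```text
(no output)
```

View pics/w1c.png

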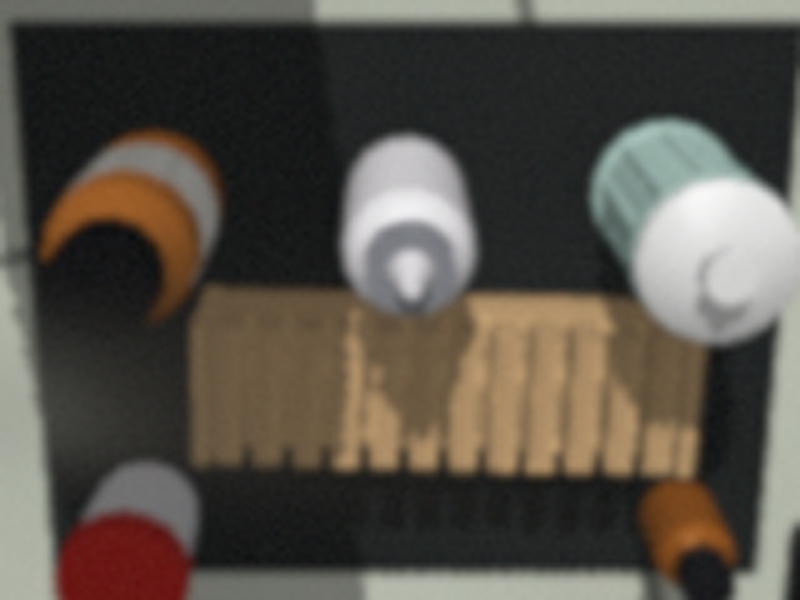

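```bash
python3 - <<'E'
from h import *
c=np.load("w1.npy",allow_pickle=True).item(); t=vision.camera("top")
W=lambda n,u,v,z:print("W",n,ray(c,u/5+175,v/5+135,z)[:2].round(4))
T=lambda n,u,v,z:print("T",n,ray(t,u/6+190,v/6+135,z)[:2].round(4))
W("jar lid",717,262,.087);T("jar lid",155,352,.087)
W("drop collar",410,268,.097);T("drop collar",357,401,.097)
T("drop body",357,406,.079)
W("drop tip",412,302,.113)
W("amber cap",105,275,.107);T("amber cap",563,440,.107)
for n,u,v in("aNearFoot",157,130),("dNearFoot",406,134),("jNearFoot",660,117): W(n,u,v,.003)
W("drop foot left",345,200,.02);W("drop foot right",470,200,.02)
for n,u,v in("FL",203,322-10),("FR",706,320),("farL",193,468),("farR",697,478):W(n,u,v,.045)
for n,u,v in("foNL",203,287),("foNR",712,297):W(n,u,v,.045)
for n,u,v in("FL",190,165),("FR",557,255),("NR",525,373),("NL",162,277):T(n,u,v,.045)
# overlay model circles for checking
a=np.linspace(0,6.283,60); im=cv2.resize(c["color"][135:255,175:335],(800,600),interpolation=cv2.INTER_CUBIC)
E
```

```text
W jar lid [0.5656 0.0815]
T jar lid [0.5639 0.0795]
W drop collar [ 0.5421 -0.0053]
T drop collar [ 0.5408 -0.0057]
T drop body [ 0.5399 -0.006 ]
W drop tip [ 0.5468 -0.0063]
W amber cap [ 0.5201 -0.0873]
T amber cap [ 0.5223 -0.0909]
W aNearFoot [ 0.5014 -0.0831]
W dNearFoot [ 5.24e-01 -2.00e-04]
W jNearFoot [0.5398 0.086 ]
W drop foot left [ 0.5373 -0.0251]
W drop foot right [0.5478 0.0159]
W FL [ 0.5563 -0.0775]
W FR [0.5997 0.0817]
W farL [ 0.6094 -0.0968]
W farR [0.6553 0.0686]
W foNL [ 0.548  -0.0751]
W foNR [0.5923 0.085 ]
T FL [0.6516 0.0661]
T FR [ 0.6083 -0.0976]
T NR [ 0.5555 -0.0818]
T NL [0.6013 0.0792]
```

```bash
cat > ov.py <<'E'
from h import *
M={"jar":[(.564,.080),[(25,0),(25,76),(25,87)]],"drop":[(.541,-.006),[(20,0),(20,76),(13.5,94)]],"amber":[(.5215,-.089),[(23.5,0),(23.5,72),(16.5,104)]]}
a=np.linspace(0,2*np.pi,73)
def draw(c,u0,v0,w,h,k):
    im=cv2.resize(c["color"][v0:v0+h,u0:u0+w],None,fx=k,fy=k,interpolation=cv2.INTER_CUBIC)
    P=lambda p:((proj(c,p)-[u0,v0]+.5)*k).astype(int)
    for (x,y),L in M.values():
        for r,z in L: cv2.polylines(im,[np.array([P((x+r/1e3*np.cos(t),y+r/1e3*np.sin(t),.003+z/1e3)) for t in a])],0,(0,255,0),1)
    cx,cy,yw=.605,-.0085,np.radians(75)
    e=np.array([np.cos(yw),np.sin(yw)]);n=np.array([-e[1],e[0]])
    cv2.polylines(im,[np.array([P((*(np.array([cx,cy])+sx*.085*e+sy*.025*n),.045)) for sx,sy in((1,1),(1,-1),(-1,-1),(-1,1))])],1,(255,0,255),1)
    return im
c=np.load("w1.npy",allow_pickle=True).item(); t=vision.camera("top")
b=draw(t,200,150,100,75,4)
im=np.zeros((600,800,3),np.uint8); w=draw(c,180,140,160,100,5) ; cv2.imwrite("pics/ov.png",w)
E
sed -i 's/b=draw.*/b=draw(t,200,150,100,70,8)/; s/^im=np.zeros.*/w=draw(c,180,140,155,90,5)[:,:775]; b=cv2.resize(b,None,fx=.0+.2679*1,fy=.2679) if 0 else b/' ov.py
cat >> ov.py <<'E'
cv2.imwrite("pics/ov.png",w); cv2.imwrite("pics/ovt.png",b)
E
python3 ov.py
```

```text
(no output)
```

View pics/ov.png

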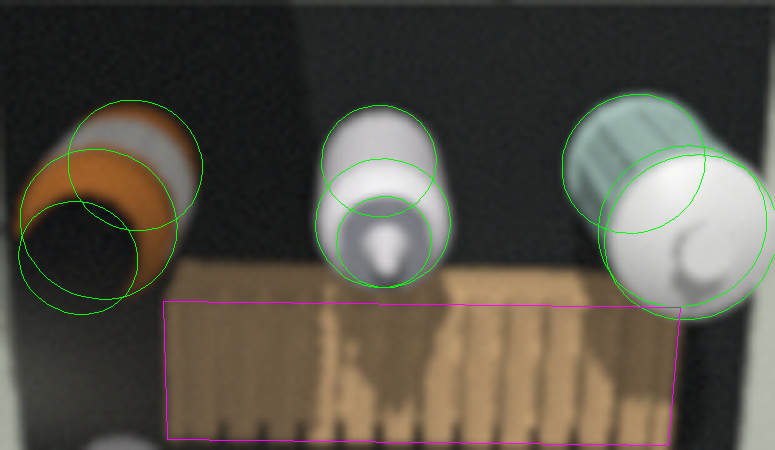

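```bash
python3 - <<'E'
from h import *
c=np.load("w1.npy",allow_pickle=True).item(); s=.64
for n,u,v,z in [("t1",38,157,.014),("t2",164,150,.014),("t3",212,396,.014),("t4",105,400,.014),("p1",600,45,.005),("p2",735,0,.005),("p3",768,234,.005),("p4",652,277,.005)]: print(n,ray(c,u*s,v*s,z)[:2].round(3))
for p in [(.5215,-.089),(.541,-.006),(.564,.08)]+[(.40,-.29),(.48,-.3),(.56,-.31)]:
    for z in(.04,.23): q=planner.solve_ik([*p,z],R(75.6)); print(p,z,None if q is None else np.round(q,0))
for yw in(-14.5,):
    print(planner.solve_ik([.605,-.0085,.015],R(yw)))
print(planner.solve_ik([.489,.312,.02],R(-82.4)),planner.solve_ik([.489,.312,.25],R(-82.4)))
E
```

```text
t1 [ 0.336 -0.331]
t2 [ 0.361 -0.205]
t3 [ 0.636 -0.261]
t4 [ 0.609 -0.389]
p1 [0.374 0.234]
p2 [0.368 0.36 ]
p3 [0.602 0.392]
p4 [0.62  0.267]
(0.5215, -0.089) 0.04 [ -9.  37.  18. 114. -21.  32.  99.]
(0.5215, -0.089) 0.23 [-16.  20.  26. 108. -11.  54.  91.]
(0.541, -0.006) 0.04 [-17.  38.  17. 112. -19.  33.  88.]
(0.541, -0.006) 0.23 [-23.  21.  24. 106. -10.  55.  81.]
(0.564, 0.08) 0.04 [-24.  40.  16. 108. -17.  35.  78.]
(0.564, 0.08) 0.23 [-28.  24.  21. 102. -10.  56.  72.]
(0.4, -0.29) 0.04 [ 10.  37.  26. 119. -31.  31. 135.]
(0.4, -0.29) 0.23 [ -0.  18.  38. 113. -14.  53. 120.]
(0.48, -0.3) 0.04 [ 11.  41.  22. 108. -25.  36. 124.]
(0.48, -0.3) 0.23 [  2.  25.  34. 103. -16.  57. 118.]
(0.56, -0.31) 0.04 [  8.  46.  24.  97. -26.  43. 121.]
(0.56, -0.31) 0.23 [  3.  33.  33.  91. -20.  62. 116.]
[-23.53530718  47.21851059  28.40228553 102.72321606 -33.85880666
  38.79981881   9.73618326]
[-61.6894132   46.96054194  34.41115573 106.829216   -40.78922853
  39.21716598 -85.27007645] [ -63.73241555   25.87700645   36.15075342   99.61502841  -17.26822601
   60.14932706 -104.01934709]
```

The overlay fits: dropper and jar are within about 1 mm, and amber needs about 2 mm towards the rack. The rack outline matches too. Now I'll move amber first.

```bash
cat >> h.py <<'E'
HOME={"amber":(.523,-.0905),"drop":(.5418,-.006),"jar":(.5645,.080)}
TRAY={"amber":(.565,-.313),"drop":(.484,-.297),"jar":(.403,-.281)}
Z={"amber":.041,"drop":.046,"jar":.039}
UP=.235; Q=R(75.6)
def st(m): print(m,round(monitor.current_t(),1),"open",np.round(monitor.current_opening(),3),"F",np.round(monitor.current_contact_force(),1),"pad",np.round(monitor.current_finger_force(),1))
def pick(p,z,rot=Q,f=40,opening=.85):
    bot.goto([*p,UP],rot); claw.command_gripper(opening)
    bot.move_l([*p,z],rate=.17); st("down"); claw.command_gripper(0,f); st("grip")
    bot.move_l([*p,UP],rate=.17); st("up")
def place(p,z,rot=Q,opening=.85):
    bot.goto([*p,UP],rot); bot.move_l([*p,z+.015],rate=.2); bot.move_l([*p,z],rate=.04); st("set")
    claw.command_gripper(opening); bot.pause(.2); bot.move_l([*p,UP],rate=.2); st("rel")
E
python3 - <<'E'
from h import *
pick(HOME["amber"],Z["amber"])
c=vision.camera("wrist"); cv2.imwrite("pics/g1.png",c["color"])
place(TRAY["amber"],Z["amber"]+.001)
c=vision.camera("scene"); cv2.imwrite("pics/s1.png",cv2.resize(c["color"][120:300,60:340],(800,514),interpolation=cv2.INTER_CUBIC))
E
```

```text
down 4.8 open 0.849 F [-0.6 -0.7  1.1] pad 0.0
grip 5.1 open 0.538 F [-0.2 -0.8  5.4] pad 40.3
up 6.4 open 0.534 F [-0.7 -0.1 -2.6] pad 41.3
set 8.9 open 0.534 F [-0.4  0.8  1.7] pad 41.5
rel 10.6 open 0.849 F [ 0.4  0.6 -0.6] pad 0.0
```

View pics/s1.png

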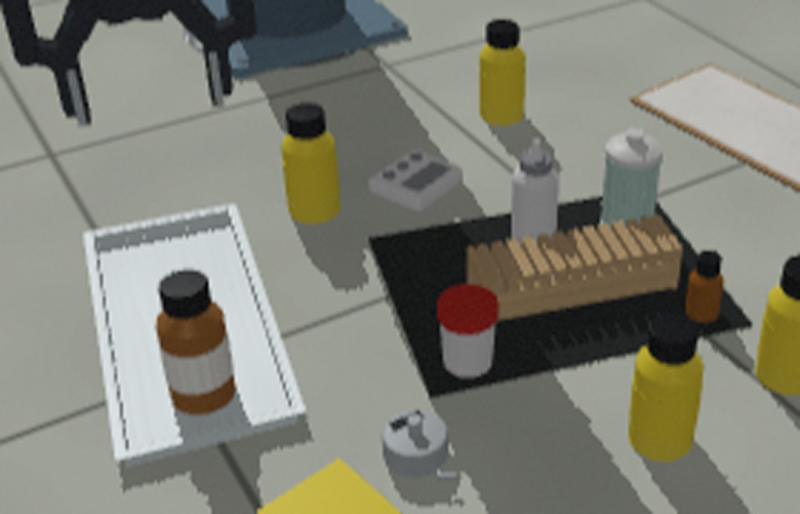

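Amber (195,340) stands upright on the tray and nothing else moved. Next are the dropper and the jar.

```bash
python3 - <<'E'
from h import *
for n in("drop","jar"):
    pick(HOME[n],Z[n]); place(TRAY[n],Z[n]+.001)
bot.goto([.53,-.005,.33],R(75.6))
c=vision.camera("wrist"); np.save("w2.npy",c,allow_pickle=True); st("")
cv2.imwrite("pics/w2.png",cv2.resize(c["color"],(800,600),interpolation=cv2.INTER_CUBIC))
E
```

```text
down 13.3 open 0.851 F [ 0.  -0.5  0.8] pad 0.0
grip 13.7 open 0.455 F [-1.5  0.9  6.2] pad 40.0
up 15.0 open 0.457 F [ 0.1 -0.2 -0.6] pad 40.3
set 17.7 open 0.455 F [ 0.3  0.5 -0.6] pad 40.5
rel 19.4 open 0.853 F [-0.2  0.2  0.2] pad 0.0
down 22.3 open 0.849 F [ 0.1 -0.   1.4] pad 0.0
grip 22.7 open 0.527 F [-0.2  0.5  4.7] pad 52.8
up 24.0 open 0.527 F [ 0.4  0.8 -2.4] pad 53.9
set 27.0 open 0.527 F [-0.1  0.  -2.1] pad 53.2
rel 28.8 open 0.85 F [-0.8  0.2  0.4] pad 0.0
 30.0 open 0.85 F [ 0.9 -0.3  1. ] pad 0.0
```

View pics/w2.png

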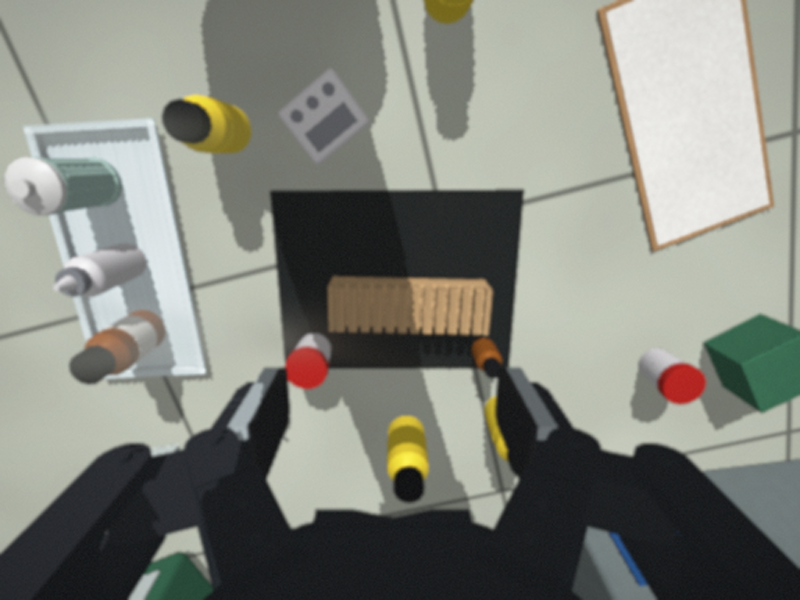

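All three stand upright on the tray, and the rack is clear: far top edge (330,333)–(491,336). The pad's visible corners are (599,10), (773,205) and (652,251). Now I'll refine the rack and pad poses, then pick the rack.

```bash
python3 - <<'E'
from h import *
c=np.load("w2.npy",allow_pickle=True).item();s=.64
P=lambda u,v,z:ray(c,u*s,v*s,z)[:2]
l,r=P(330,333,.045),P(491.5,336,.045); d=r-l; yw=np.degrees(np.arctan2(d[1],d[0])); n=np.array([d[1],-d[0]])/np.linalg.norm(d)
ctr=(l+r)/2-.025*n
print("rack",l,r,np.linalg.norm(d),yw,ctr)
p1,p3,p4=P(599,10,.005),P(773,205,.005),P(652,251,.005)
print("pad",(p1+p3)/2,np.degrees(np.arctan2(*(p4-p1)[::-1])),np.linalg.norm(p4-p1),np.linalg.norm(p4-p3))
rc=(ctr+[.605,-.0085])/2
pick(rc,.012,R(-15),60,.9)
print(rc,monitor.current_joints())
c=vision.camera("wrist"); np.save("w3.npy",c,allow_pickle=True)
cv2.imwrite("pics/w3.png",cv2.resize(c["color"],(800,600),interpolation=cv2.INTER_CUBIC))
E
```

```text
rack [ 0.60980695 -0.0957818 ] [0.65631258 0.07040989] 0.17257592426060533 74.36671964929724 [ 0.60898461 -0.00594898]
pad [0.48809105 0.31349618] 7.212608224491026 0.24719281494818118 0.1294843494427344
down 32.8 open 0.902 F [ 0.7 -0.4 -0.2] pad 0.0
grip 33.2 open 0.574 F [0.1 0.7 6.2] pad 64.1
up 34.6 open 0.576 F [ 0.1 -0.1 -2.2] pad 63.0
[ 0.60699231 -0.00722449] [-45.44042527  42.63104763  66.17419257  97.2838475  -41.65615182
  68.70092147  16.5723931 ]
```

View pics/w3.png

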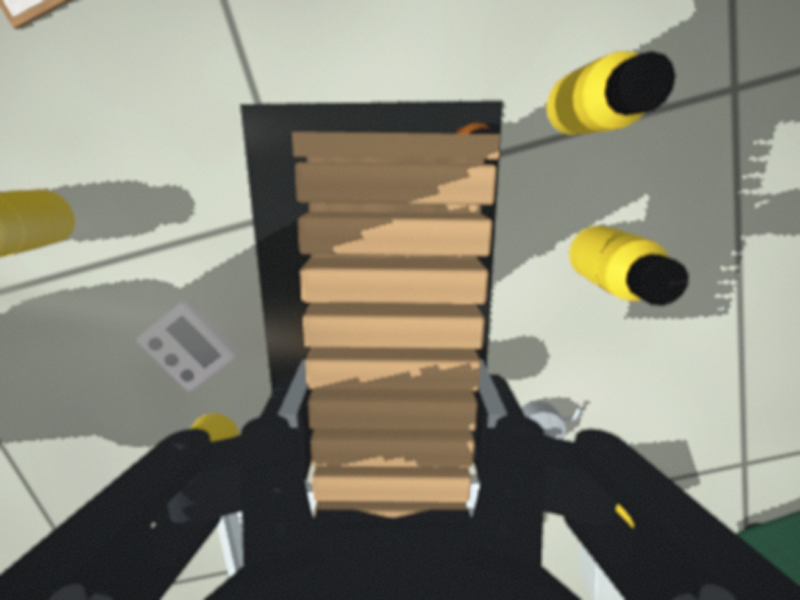

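```bash
python3 - <<'E'
from h import *
c=np.load("w3.npy",allow_pickle=True).item();s=.64
t=np.array(monitor.current_tcp_pos()); rot=np.array(monitor.current_eef_rot())
for z in (.266,.27):
  for u,v in((294,132),(499,136)):
    p=ray(c,u*s,v*s,z); print(z,(rot.T@(p-t)).round(4))
for yw in (-82.6,97.4):
  for p in([.488,.3125,.25],[.488,.3125,.0145],): q=planner.solve_ik(p,R(yw)); print(yw,None if q is None else np.round(q))
E
```

```text
0.266 [ 0.0834 -0.0238 -0.032 ]
0.266 [ 0.0825  0.0253 -0.0321]
0.27 [ 0.0832 -0.0229 -0.036 ]
0.27 [ 0.0823  0.0244 -0.0361]
-82.6 [-80.  36.  63. 100. -35.  66. -89.]
-82.6 [-78.  65.  64. 108. -71.  59. -64.]
97.4 [-70.  28.  45. 100. -22.  61.  80.]
97.4 [-58.  46.  29. 107. -36.  37.  90.]
```

```bash
python3 - <<'E'
from h import *
rot=R(-82.5); p=np.array([.489,.313])+.002*rot[:2,0]
bot.set_joints([-63.7,25.9,36.2,99.6,-17.3,60.1,-104.0]); st("mv")
bot.move_l([*p,.20],rot,rate=.1); bot.move_l([*p,.035],rate=.15); bot.move_l([*p,.0145],rate=.03); st("set")
claw.command_gripper(.9); bot.pause(.2); bot.move_l([*p,.26],rate=.2); st("rel")
print(monitor.current_joints())
c=vision.camera("wrist"); np.save("w4.npy",c,allow_pickle=True)
t=vision.camera("top"); np.save("t4.npy",t,allow_pickle=True)
cv2.imwrite("pics/t4.png",cv2.resize(t["color"][160:290,90:260],(785,600),interpolation=cv2.INTER_CUBIC))
cv2.imwrite("pics/w4.png",cv2.resize(c["color"],(800,600),interpolation=cv2.INTER_CUBIC))
E
```

```text
mv 36.5 open 0.575 F [ 0.8 -0.3 -2.9] pad 62.8
set 39.2 open 0.575 F [-4.4 -1.6  7.8] pad 64.3
rel 41.2 open 0.898 F [ 0.2 -0.2 -0. ] pad 0.0
[ -64.03440938   25.62321176   36.65311485   98.74371053  -17.07683068
   61.42533109 -104.28416993]
```

View pics/w4.png

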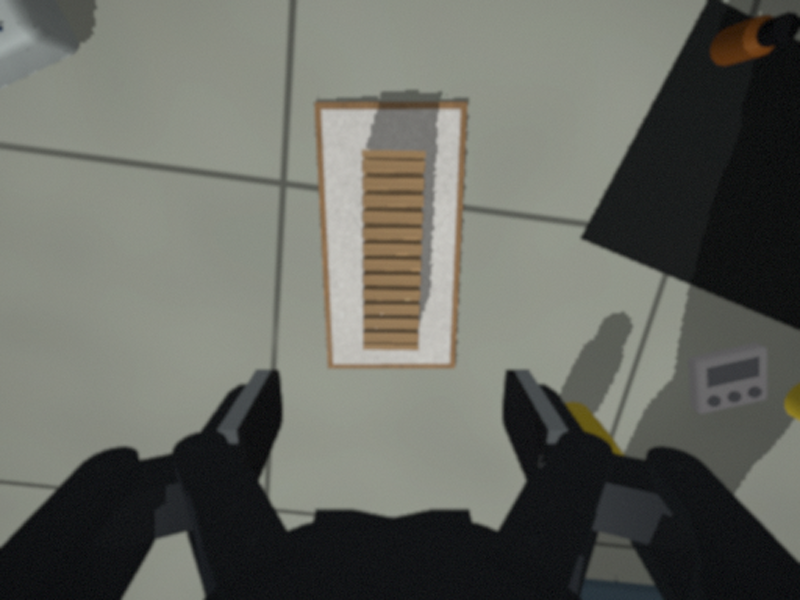

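The rack lies lengthways on the pad: rack top corners (362,150), (426,152), (418,350), (364,348), pad corners (316,101), (467,100), (455,366), (330,366). I'll check the centring numerically and return the vessels, amber first.

```bash
python3 - <<'E'
from h import *
c=np.load("w4.npy",allow_pickle=True).item();s=.64
r=np.array([ray(c,u*s,v*s,.047)[:2] for u,v in((362,150),(426,152),(418,350),(364,348))])
p=np.array([ray(c,u*s,v*s,.005)[:2] for u,v in((316,101),(467,100),(455,366),(330,366))])
for a in(r,p):
    d=a[0]+a[1]-a[2]-a[3]; print(a.mean(0).round(4),np.degrees(np.arctan2(d[1],d[0])).round(1),np.linalg.norm(d)/2)
bot.set_joints([2,25,34,103,-16,57,118])
st("at tray")
pick(TRAY["jar"],Z["jar"])
place(HOME["jar"],Z["jar"]+.001)
E
```

```text
[0.4885 0.3121] 6.7 0.16837004659044402
[0.4898 0.3125] 7.8 0.2475373607327181
at tray 44.5 open 0.899 F [ 0.1 -0.4  0.5] pad 0.0
down 46.5 open 0.851 F [ 0.2  0.3 -0.9] pad 0.3
grip 46.8 open 0.527 F [-1.2 -3.6  6.1] pad 57.2
up 48.1 open 0.528 F [-0.  -0.2 -3.6] pad 58.7
set 51.2 open 0.527 F [ 0.1  0.4 -1.7] pad 57.0
rel 52.9 open 0.851 F [-0.3  0.5  0.1] pad 0.0
```

```bash
python3 - <<'E'
from h import *
for n in("drop","amber"):
    pick(TRAY[n],Z[n]); place(HOME[n],Z[n]+.001)
bot.goto([.50,-.005,.33],Q); st("")
c=vision.camera("wrist"); np.save("w1b.npy",c,allow_pickle=True)
s=vision.camera("scene"); cv2.imwrite("pics/sf.png",cv2.resize(s["color"],(800,600),interpolation=cv2.INTER_CUBIC))
o=np.load("w1.npy",allow_pickle=True).item()
print(np.abs(np.array(o["origin"])-c["origin"]).max())
a=cv2.resize(o["color"][140:230,180:335],(620,300)[:2] if 0 else None,fx=4,fy=3.3); b=cv2.resize(c["color"][140:230,180:335],None,fx=4,fy=3.3)
cv2.imwrite("pics/cmp.png",np.vstack([a,b]))
E
```

```text
down 55.8 open 0.849 F [ 0.4 -0.4 -0.1] pad 0.0
grip 56.2 open 0.455 F [-0.7  1.4  5.8] pad 40.1
up 57.5 open 0.452 F [-0.4 -0.3 -0. ] pad 40.3
set 60.1 open 0.454 F [-1.   0.2 -1.4] pad 40.4
rel 61.9 open 0.853 F [-0.9 -0.6 -0. ] pad 0.0
down 64.5 open 0.847 F [0.4 0.7 0.8] pad 0.0
grip 64.9 open 0.536 F [-0.9  0.8  6.1] pad 40.7
up 66.2 open 0.533 F [-0.3 -0.5 -2.1] pad 41.3
set 68.7 open 0.538 F [-0.5  1.1  2.3] pad 41.6
rel 70.4 open 0.852 F [ 0.1 -0.2 -0.2] pad 0.0
 71.0 open 0.85 F [0.4 0.5 0.4] pad 0.0
0.0010791409944745124
```

View pics/cmp.png

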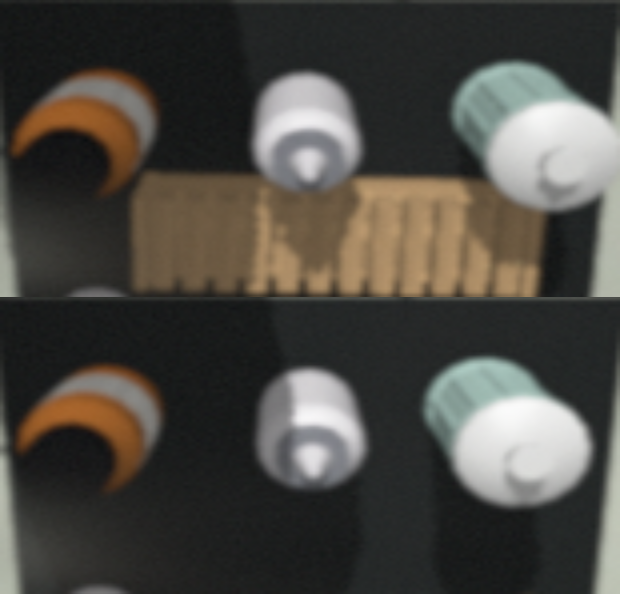

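View pics/sf.png

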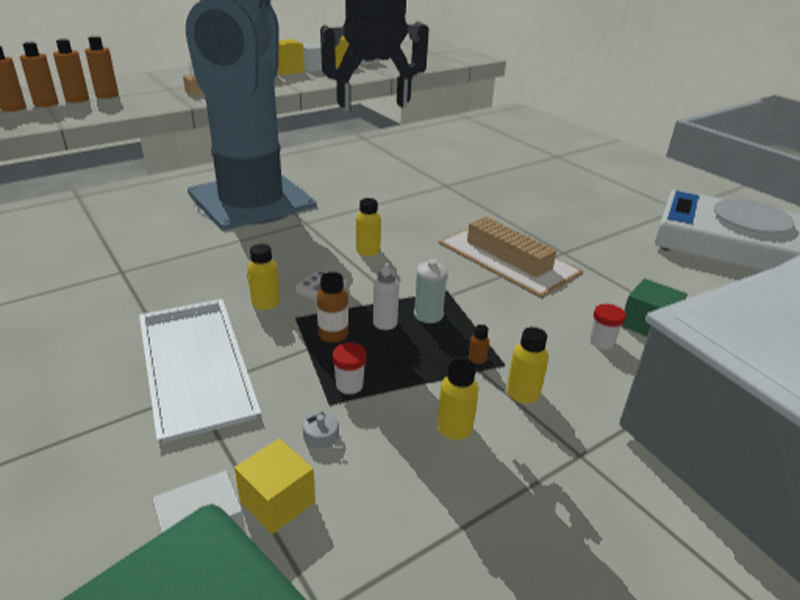

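The rack is on the pad and the tray is empty, with everything upright. However, the jar's lid sits at x≈522 against 552 before, so it is about 10 mm too close to the dropper. I'll measure this by template matching and mend it.

```bash
cat > cmpv.py <<'E'
from h import *
def cmpv(fo,fn):
    "displacement of each vessel's top between two pictures, robust to background"
    o,c=[np.load(f,allow_pickle=True).item() for f in(fo,fn)]
    for n,(u0,v0,u1,v1,z) in {"jar":(302,168,336,206,.087),"drop":(242,160,274,198,.08),"amber":(186,161,222,190,.06),"timer":(180,60,240,126,.016),"oil":(298,227,324,262,.03),"cupA":(184,222,214,265,.05)}.items():
        r=cv2.matchTemplate(cv2.resize(c["color"],None,fx=4,fy=4,interpolation=cv2.INTER_CUBIC)[(v0-15)*4:(v1+15)*4,(u0-20)*4:(u1+20)*4],cv2.resize(o["color"],None,fx=4,fy=4,interpolation=cv2.INTER_CUBIC)[v0*4:v1*4,u0*4:u1*4],cv2.TM_CCOEFF_NORMED)
        _,s,_,m=cv2.minMaxLoc(r); d=np.array(m)/4-[20,15]; m0=np.array([(u0+u1)/2,(v0+v1)/2])
        print(n,round(s,2),d,((ray(c,*(m0+d),z)-ray(o,*m0,z))[:2]*1e3).round(1),"mm")
E
python3 - <<'E'
from cmpv import *
cmpv("w1.npy","w1b.npy")
t=vision.camera("top"); cv2.imwrite("pics/tf.png",cv2.resize(t["color"][135:235,190:315],(750,600),interpolation=cv2.INTER_CUBIC))
E
```

```text
jar 0.86 [-8.75 -0.25] [ -4.6 -13.9] mm
drop 0.91 [ 1.25 -0.5 ] [-1.3  0.6] mm
amber 1.0 [ 1.25 -0.25] [-1.   0.7] mm
timer 0.93 [0.75 0.25] [-0.2 -0.2] mm
oil 0.63 [0.   0.25] [-0.9 -1.8] mm
cupA 0.9 [1.  0.5] [-0.   0.1] mm
```

View pics/tf.png

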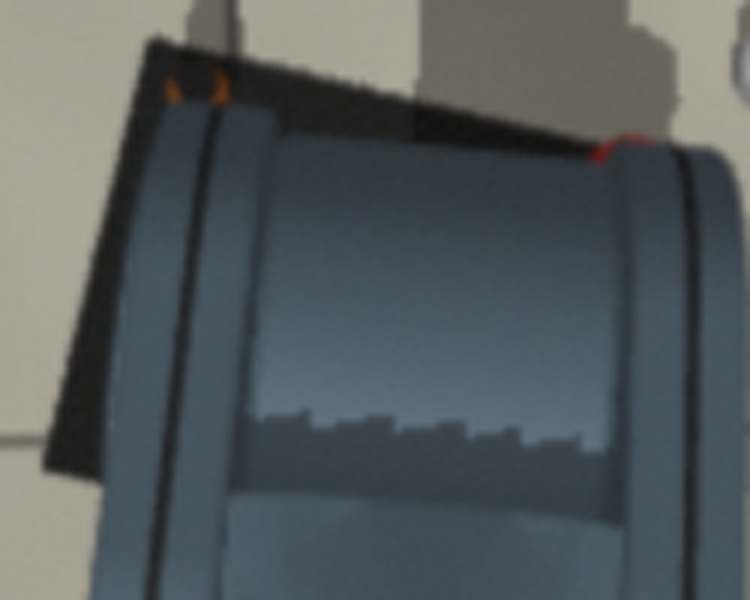

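The dropper, amber, timer, cup and oil bottle are where they were. The jar was dragged about 14 mm along the row. The pads rise as they open and probably hooked its lid rim, which fits the pad force of 57 N against 40 N for the others. I'll re-grip it on the lid band, where nothing can hook, and set it back.

```bash
python3 - <<'E'
from h import *
from cmpv import cmpv
p=(.560,.0665); z=.060
pick(p,z,opening=.75)
place(HOME["jar"],z+.0005,opening=.72)
bot.goto([.50,-.005,.33],Q); st("")
c=vision.camera("wrist"); np.save("w1c.npy",c,allow_pickle=True)
cmpv("w1.npy","w1c.npy")
cv2.imwrite("pics/w1cc.png",cv2.resize(c["color"][135:255,175:335],(800,600),interpolation=cv2.INTER_CUBIC))
E
```

```text
down 73.1 open 0.752 F [0.7 0.2 0.3] pad 0.0
grip 73.4 open 0.563 F [-0.8  1.   7. ] pad 40.4
up 74.6 open 0.564 F [-0.3 -0.3 -2.5] pad 41.6
set 76.3 open 0.563 F [-0.4 -0.2  7.7] pad 42.3
rel 77.8 open 0.717 F [-0.5  0.8 -0.6] pad 0.0
 78.5 open 0.724 F [ 0.3  0.9 -0.3] pad 0.0
jar 0.97 [ 0.75 -0.25] [-0.6  0.7] mm
drop 0.9 [ 1.  -0.5] [-1.   1.3] mm
amber 1.0 [ 0.75 -0.25] [-0.8  1. ] mm
timer 0.94 [0.25 0.25] [-0.1  0.2] mm
oil 0.6 [-20.    -5.75] [-20.8 -32.9] mm
cupA 0.4 [0.75 0.25] [-0.1  0.8] mm
```

View pics/w1cc.png

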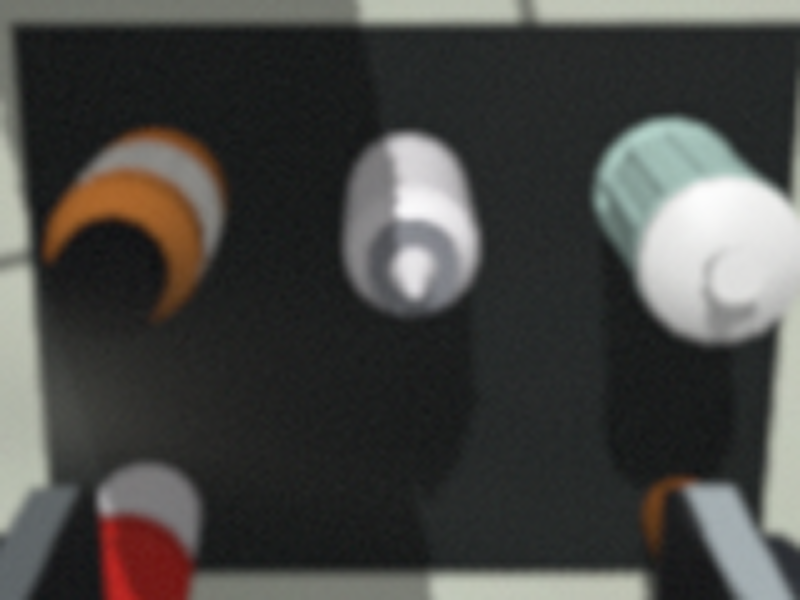

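Amber (130,230), dropper (410,230) and jar (700,230) all match the first picture to about 1 mm. The oil bottle is only partly hidden behind the finger. Handing in.

```bash
python3 -c "
from station import workorder
print(workorder.sign_off())"
```

```text
the job is handed in; nothing more can be done
None
```

The job is handed in: the rack is lengthways on the middle of the pad (about 1 mm and 1° off), and all three vessels stand upright within about 1 mm of their starting spots; on its first return the jar came down about 14 mm off, so I re-gripped it and set it back.

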